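# Let down the hot press and draw its tray

## Robot

A 6-joint arm with a two-finger parallel gripper is mounted at the origin on a cart in front of the work surface, level with it; the furniture and walls round the work are solid. World frame = base frame: x ahead of the robot, y to its left, z up, the work surface at z = 0. Lengths are in m, angles in rad, forces in N, time in s.
With the tool pointing down it reaches from about 0.3 to 0.825 m from the base axis. Payload 5.4 kg.
Tool frame: the origin (TCP) lies between the finger pads; the fingertips stand 11 mm ahead of it and the grasp point (between the pads) lies 8 mm behind it; z points along the fingers, y is the line along which they close (so a half turn about z gives the same grasp; the last joint's range is limited). The gripper opens to 92 mm and grips with 3 to 60 N. Pads are 20 mm wide; open, the fingers measure 128 mm over their backs; the gripper's body (75 mm by 189 mm) begins 69 mm behind the grasp point.
Start: joints at [-1.33, 0.158, 1.597, -0, 1.386, -0.21], TCP at [0.25, -0.518, 0.226] pointing down, gripper open.
Joint ranges: [-2.91, 2.91], [-0.94, 2.29], [0.18, 2.7], [-1.29, 4.43], [0.17, 2.64], [-3, 3]. Speed limits (rad/s): [2.57, 2.57, 3.14, 3.14, 3.14, 3.14].

## Interface

Orientations are given as a 3x3 rotation matrix whose columns are the frame's x, y, z axes.
In Python, from cell import r gives the robot as it stands. The module is installed in compiled form; this text tells all that it offers.
- The arm moves only by the tool drive_tool, never from a script. Its argument "rows" is a list of rows, each a list of 6 numbers: the shift along the tool's x, y, z in units of 25 mm (1.0 is 25 mm), then the turn, a rotation vector about the tool's x, y, z in units of 6 degrees (1.0 is 6 degrees). A call has 1 to 20 rows; each row is the pose to reach, as a shift and turn from the pose commanded when the call began, along the tool's axes at that moment; what a row does not reach only later rows make up. A row lasts 1/10 s, in which the tool goes at most 50 mm and 8.59 degrees, less where a joint would pass 70% of its speed; a pose out of reach is approached as far as the arm can. A call with a gripper value outside its range is refused whole. "claw" is the finger opening in mm, from 0 to 91.9, set as the call begins (left out, the last holds). The fingers move at their own pace and stop on an object; the grip force is fixed at half the most. Time passes only in rows, so rows that repeat a pose let the fingers close. It gives the time, the measured TCP pose, the force, the opening and the grip force at its end, in the units of the state.
- r.get_obs(): the state, without advancing time (a new reading comes with each control period).
- r.get_image(name): name is "side" or "top"; returns a dict with "img" (400x640x3 uint8, red, green, blue), "vertical_fov" (degrees; the focal length in pixels is half the picture's height over the tangent of half this angle, whatever the lens; pixels are square), "cx", "cy" (the principal point, pixels), "pose" (4x4, takes a point from camera to world coordinates). Camera axes: x right, y down, z forward; pixel columns grow to the right and rows downward; lengths in m; the calibration is good to about 2 mm. A picture is of the moment at which its call begins. There is no depth.
- r.hand_in(): hands the job in; it is judged then, once.
The state is a dict: "t": time; "joint_pos": joint angles; "qd": joint speeds; "tau": joint torques, N m; "tcp_pos": TCP position; "tcp_rot": TCP orientation; "wrist_force": force on the tool from outside, world axes, zero at the start; "torque": the same for the moment, N m; "finger_gap": finger opening in m; "grasp_force": force on a finger pad.
Only numpy, scipy, OpenCV 4.12 (cv2) and the standard library are available. Lean on these libraries where they do the work, as an engineer would, in place of code of your own. Each camera call takes 0.05 s, during which the arm holds its last target. There are 200 camera calls.

## Task

Let the ram of the small hydraulic press down: crack its release valve open just far enough that the ram sinks slowly and steadily, taking two seconds or more over its travel and never dropping, and when the ram is fully down, close the valve again. Then take the hook from its rest, put its tip down into the finger hole of the hot tray and draw the tray fully out with it; do not touch the tray with the gripper. Finally set the hook down on its rest or on the bench, clear of the press, and leave everything else where it stands.

Things in the scene. Friction and masses are not known exactly. Their poses are not given: they have to be found in the camera images.
- press: Fixed grey bench-top hydraulic hot press. Origin: centre of its base's underside, on the ram axis; z up. Its front, where the tray comes out, faces its own -x (from the robot: roughly to the right; yaw varies). Base 180 (x) by 150 (y) by 20 mm; head 124 by 146 mm on four columns, z = 131 to 163 mm. Pump block 90 by 66 mm, 100 mm high, at y = +155 mm, nearest the robot, gauge on its -x face
- valve_grip (a point): Middle of the valve's bar handle, on the valve's upright axis, on top of the pump block, 129 mm above the bench. Axes as the press: the point does not turn with the handle. Bar level, dark steel, 80 mm long, 14 mm thick, 26 mm high (z = 116 to 142 mm); take it from above across its 14 mm. At valve angle 0 it lies along the press's x axis, and turns with valve
- valve (a joint): Release valve angle, rad: 0 closed, grows counter-clockwise seen from above, stop at 1.5. Stiff (about 0.15 N m), stays where left. The ram is held up to a cracking point, which varies from about 0.5 to 0.95 with the hidden load; beyond it the ram sinks steadily, some 11 mm/s for each further 0.1 rad (0.3 rad beyond is already too fast), and stops when the valve is turned back below it
- ram (a joint): How far the ram has sunk, m: 0 = fully raised, 0.040 = fully down on its stop. It carries a 108 by 98 mm steel platen with the tray on it
- tray_hole (a point): Centre of the finger hole, at the upper face of the tray's front tab. Round upright hole 27 mm wide through the 6 mm thick tab, which lies 78 mm above the bench when the ram is down (118 mm raised), 86 mm from the ram axis along the press's -x while the tray is in; 50 mm free below it. The head's front face stands 24 mm behind the hole's centre, above it
- tray_slide (a joint): How far the tray is drawn out along the press's own -x, m: 0 = in, 0.075 = fully out against its stop. It takes about 2 N to move, stays where it is left, and is blocked by a lip of the head until the ram has sunk some 10 mm
- tray: Hot aluminium tray, 100 (x) by 90 (y) by 16 mm, with a round steel die in it and a 56 mm long, 46 mm wide flat tab with the finger hole at its front. Axes as the press. Origin: centre of its underside. Not to be touched by the gripper
- hook_grip (a point): Centre of the loose hook's black handle, 70 mm above the bench in the rest. Handle level, 16 by 16 mm, from 55 mm ahead to 65 mm behind; x points to the hook end, z up. It lies in two forks 40 mm ahead and 40 mm behind, 6 mm thick, 36 mm wide, whose prongs, 22 mm apart, end 5 mm above its axis. Take it from above across its 16 mm, between the forks; it lifts straight out. Mass 90 g
- hook_tip (a point): The lower end of the hook: an 8 mm steel rod runs on from the handle and turns straight down 85 mm ahead of hook_grip; this end lies 50 mm below the handle's axis
- hook: The loose hook as a whole: handle and bent rod. Same origin and axes as hook_grip
- hook_rest: Fixed grey plastic rest of the hook: foot 100 by 50 by 6 mm with two upright forks 80 mm apart (seat for the handle 62 mm above the bench). Origin: centre of its underside; x points along the handle to the hook end
- timer: Bystander: small lab timer lying flat, 60x58x16 mm, loose
- tape_roll: Bystander: roll of tape lying flat, 61 mm wide, 19 mm high, loose
- marker_bench: Bystander: marker pen lying flat, 132 mm long, loose
- amber: Bystander: brown bottle, 60 mm wide, 125 mm tall, standing, loose
- kit: Bystander: carton, 79x112x52 mm, loose

How it is judged:
By the outcome, as a careful person would: the job done as asked, in the order asked, and still so for the second after the job is handed in, with the robot touching nothing.
It also fails if it takes over 72 s, if anything falls off the work surface, if the arm or the gripper's body presses on something with over 40 N, if the wrist force passes 120 N, or if a joint passes its speed limit or range.

## Working session

There is one attempt and no reset: what is moved stays moved. The work goes in short steps, Python scripts to look and compute and a tool call to move; the robot and the scene stay as the last step left them, time stands still between calls to the robot, and variables do not carry over. Pictures are saved under pics/ and viewed, at most 10 in all, crops included, and the job is handed in when it is done.

Besides the shell and the picture viewer there is one more tool, called after "Request:" by a JSON object that holds its "api" and its "payload". drive_tool: Moves the arm, as the interface text tells. Its arguments: {"type":"object","properties":{"rows":{"type":"array"},"claw":{"type":"number"}},"required":["rows"]}

```bash
mkdir -p pics; cat > h.py <<'E'
import numpy as np, cv2
from cell import r
def cam(n):
    d=r.get_image(n); h=d["img"].shape[0]
    f=h/2/np.tan(np.radians(d["vertical_fov"])/2)
    return d["img"],(f,d["cx"],d["cy"],np.array(d["pose"]))
def ray(c,u,v):
    f,cx,cy,P=c
    return P[:3,3],P[:3,:3]@np.array([(u-cx)/f,(v-cy)/f,1])
def onz(c,u,v,z):
    o,d=ray(c,u,v); return o+d*(z-o[2])/d[2]
def proj(c,p):
    f,cx,cy,P=c; q=P[:3,:3].T@(np.array(p)-P[:3,3]); return np.array([cx+f*q[0]/q[2],cy+f*q[1]/q[2]])
def two(c1,a,c2,b):
    o1,d1=ray(c1,*a);o2,d2=ray(c2,*b)
    s=np.linalg.lstsq(np.c_[d1,-d2],o2-o1,rcond=None)[0]
    p,q=o1+s[0]*d1,o2+s[1]*d2; return (p+q)/2,np.linalg.norm(p-q)
def save(n,img): cv2.imwrite("pics/"+n,img[:,:,::-1])
E
python3 - <<'E'
from h import *
for n in("top","side"):
    i,c=cam(n); save(n+"0.png",i); print(n,c)
o=r.get_obs();print(o["t"],o["tcp_rot"])
E
```

```text
top (np.float64(381.1213341436986), 315.8995200976768, 198.29817997142348, array([[-2.20475241e-03, -9.80167245e-01,  1.98159809e-01,
         3.94313596e-01],
       [-9.99955087e-01,  3.34394475e-04, -9.47160215e-03,
        -6.68680021e-02],
       [ 9.21749064e-03, -1.98171792e-01, -9.80123961e-01,
         9.97420589e-01],
       [ 0.00000000e+00,  0.00000000e+00,  0.00000000e+00,
         1.00000000e+00]]))
side (np.float64(470.9417523865312), 319.0429978043486, 201.47468598456845, array([[-0.99101373, -0.09001732,  0.09893776,  0.45383902],
       [-0.1337059 ,  0.64557935, -0.75189762,  0.86778212],
       [ 0.00381163, -0.75836942, -0.65181385,  0.94941272],
       [ 0.        ,  0.        ,  0.        ,  1.        ]]))
0.1 [[ 9.00092082e-01  4.35699538e-01 -3.94101067e-04]
 [ 4.35699578e-01 -9.00090706e-01  1.61192913e-03]
 [ 3.47590071e-04 -1.62259432e-03 -9.99998623e-01]]
```

View pics/top0.png

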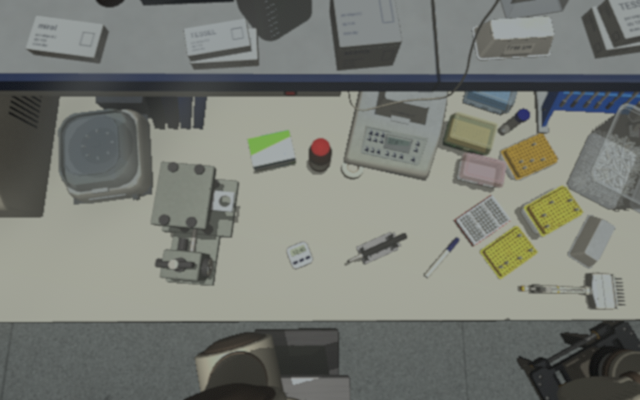

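View pics/side0.png

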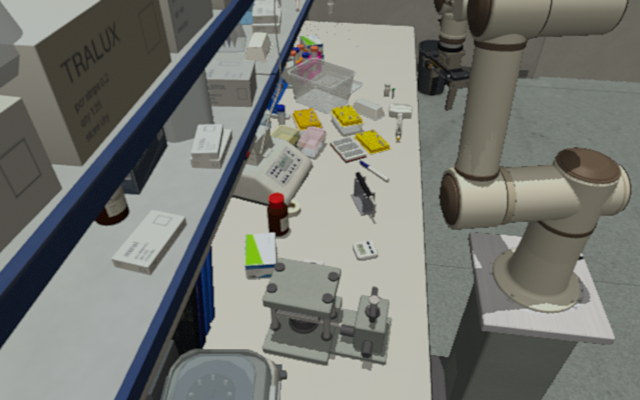

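The top view shows the press head at (185,195), the valve bar at about (180,264), the tray tab at (225,201) and the hook at (375,248). The side view shows the hook at (365,190) and the valve at (373,300). Next I'll make an enlarged composite of these.

```bash
python3 - <<'E'
import cv2,numpy as np
t=cv2.imread("pics/top0.png");s=cv2.imread("pics/side0.png")
def z(i,x,y,w,h): return cv2.resize(i[y:y+h,x:x+w],(400,300),interpolation=cv2.INTER_CUBIC)
cv2.imwrite("pics/c1.png",np.vstack([np.hstack([z(t,145,220,100,75),z(t,335,215,80,60)]),np.hstack([z(s,320,275,100,75),z(s,325,160,80,60)])]))
cv2.imwrite("pics/c0.png",np.hstack([z(t,145,155,120,90),z(s,250,250,100,75)]))
E
```

```text
(no output)
```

View pics/c1.png

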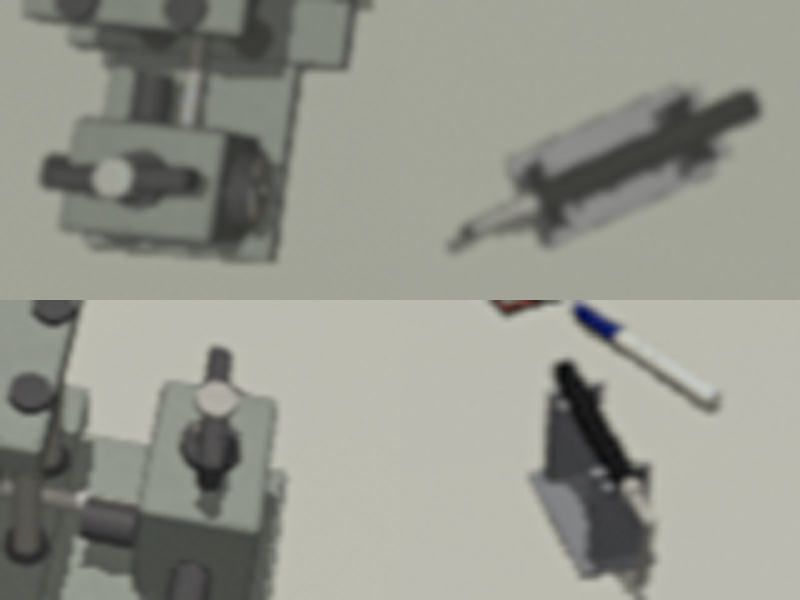

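View pics/c0.png

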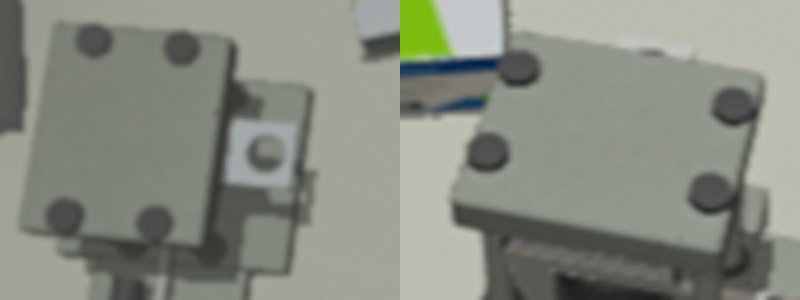

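The composites show the valve bar (top crop, from (42,172) to (200,182), nearly along the press x axis), the hook handle from (750,103) to (540,195), and the hole at (266,152) in the second composite. I'll convert these to world positions.

```bash
cat >> h.py <<'E'
def calib(n):
    return cam(n)[1]
E
python3 - <<'E'
from h import *
T=calib("top");S=calib("side")
a=lambda x,y:(145+x/4,220+y/4); b=lambda x,y:(335+(x-400)/5,215+y/5)
c=lambda x,y:(320+x/4,275+(y-300)/4); d=lambda x,y:(325+(x-400)/5,160+(y-300)/5)
e=lambda x,y:(145+x/10*3,155+y/10*3); g=lambda x,y:(250+(x-400)/4,250+y/4)
np.set_printoptions(precision=4,suppress=True)
print("disc",two(T,a(112,178),S,c(217,398)))
print("bar ends z.142",onz(T,*a(42,172),.142),onz(T,*a(200,182),.142), "side far end",onz(S,*c(218,350),.142))
H=np.array([onz(T,*e(*p),.163)[:2] for p in((56,22),(237,41),(204,246),(20,231))]);print("head",H,H.mean(0),np.diff(H[[0,1,2,3,0]],axis=0))
H=np.array([onz(S,*g(*p),.163)[:2] for p in((500,33),(765,75),(720,252),(452,206))]);print("headS",H,H.mean(0),np.diff(H[[0,1,2,3,0]],axis=0))
print("hole",onz(T,*e(266,152),.118))
print("block top",[onz(T,*a(*p),.1)[:2] for p in((80,120),(228,137),(210,242),(60,230))])
print("handle end",two(T,b(750,103),S,d(565,368)),"front",two(T,b(540,195),S,d(632,480)))
print("ends top z.07",onz(T,*b(755,103),.074),onz(T,*b(540,195),.074),"bend",onz(T,*b(478,215),.07),"tip",onz(T,*b(455,247),.02))
E
```

```text
disc (array([0.4182, 0.2389, 0.1458]), np.float64(0.00023490406952205123))
bar ends z.142 [0.4218 0.279  0.142 ] [0.4162 0.1918 0.142 ] side far end [0.4189 0.2037 0.142 ]
head [[0.6481 0.2746]
 [0.6347 0.151 ]
 [0.4949 0.1657]
 [0.5049 0.2871]] [0.5707 0.2196] [[-0.0134 -0.1236]
 [-0.1399  0.0147]
 [ 0.01    0.1214]
 [ 0.1432 -0.0125]]
headS [[0.645  0.1681]
 [0.4946 0.1786]
 [0.5055 0.2982]
 [0.645  0.2887]] [0.5725 0.2334] [[-0.1505  0.0105]
 [ 0.0109  0.1196]
 [ 0.1396 -0.0094]
 [-0.     -0.1206]]
hole [0.5667 0.1384 0.118 ]
block top [array([0.453 , 0.2763]), array([0.443 , 0.1898]), array([0.3833, 0.1967]), array([0.3903, 0.283 ])]
handle end (array([ 0.4874, -0.2927,  0.071 ]), np.float64(0.002679469876808722)) front (array([ 0.4422, -0.1887,  0.0729]), np.float64(0.004502104621808817))
ends top z.07 [ 0.4885 -0.2945  0.074 ] [ 0.4444 -0.1887  0.074 ] bend [ 0.4351 -0.1591  0.07  ] tip [ 0.4213 -0.1521  0.02  ]
```

```bash
cat >> h.py <<'E'
from scipy.spatial.transform import Rotation as Ro
np.set_printoptions(precision=3,suppress=True)
YAW=1.483
def go(p,yaw):
    "row to reach TCP p, tool down, tool x at world angle yaw"
    o=r.get_obs();R=np.array(o["tcp_rot"]);c,s=np.cos(yaw),np.sin(yaw)
    Rt=np.array([[c,s,0],[s,-c,0],[0,0,-1.]])
    print(p,"row",R.T@(np.array(p)-o["tcp_pos"])/.025,Ro.from_matrix(R.T@Rt).as_rotvec(degrees=True)/6)
E
python3 -c "
from h import *
go([.418,.239,.24],YAW)"
```

```text
[0.418, 0.239, 0.24] row [ 19.213 -24.306  -0.568] [-0.009 -0.008 -9.857]
```

Request:
{"api": "drive_tool", "payload": {"rows": [[19.21,-24.31,-0.57,0,0,-9.86],[19.21,-24.31,-0.57,0,0,-9.86],[19.21,-24.31,-0.57,0,0,-9.86],[19.21,-24.31,-0.57,0,0,-9.86],[19.21,-24.31,-0.57,0,0,-9.86],[19.21,-24.31,-0.57,0,0,-9.86],[19.21,-24.31,-0.57,0,0,-9.86],[19.21,-24.31,-0.57,0,0,-9.86],[19.21,-24.31,-0.57,0,0,-9.86],[19.21,-24.31,-0.57,0,0,-9.86],[19.21,-24.31,-0.57,0,0,-9.86],[19.21,-24.31,-0.57,0,0,-9.86],[19.21,-24.31,-0.57,0,0,-9.86],[19.21,-24.31,-0.57,0,0,-9.86],[19.21,-24.31,-0.57,0,0,-9.86],[19.21,-24.31,-0.57,0,0,-9.86],[19.21,-24.31,-0.57,0,0,-9.86],[19.21,-24.31,-0.57,0,0,-9.86],[19.21,-24.31,-0.57,0,0,-9.86],[19.21,-24.31,-0.57,0,0,-9.86]], "claw": 45}}

```text
t: 2.2
tcp_pos: [0.418, 0.2376, 0.2399]
tcp_rot: [[0.089, 0.996, 0.0], [0.996, -0.089, -0.0], [-0.0, 0.0, -1.0]]
wrist_force: [-0.0, -0.7, 0.2]
finger_gap: 0.045
grasp_force: 0.0
```

```bash
python3 -c "
from h import *
print(r.get_obs()['joint_pos'])
go([.418,.239,.121],YAW)
i,c=cam('side');save('s1.png',cv2.resize(i[170:370,240:440],(600,600)))"
```

```text
[ 0.265 -0.101  1.834 -0.     1.409  0.354]
[0.418, 0.239, 0.121] row [ 0.057 -0.006  4.756] [ 0.001  0.001 -0.015]
```

View pics/s1.png

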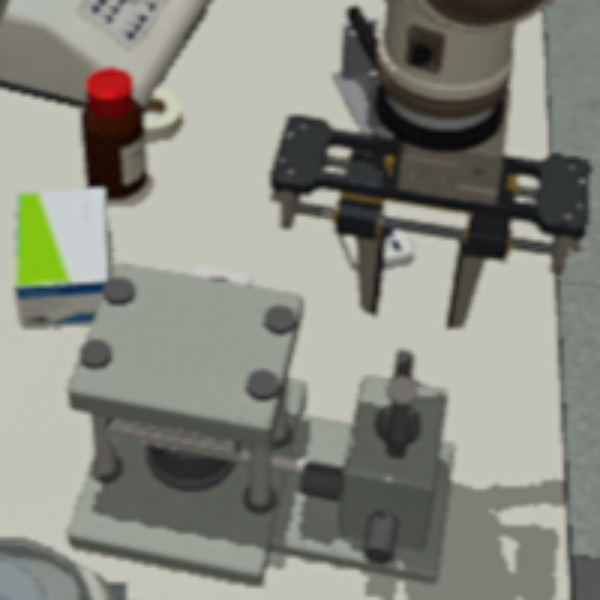

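The gripper is above the valve and centred across the bar, which sits at (400,390) in this crop. I'll descend, then grip.

Request:
{"api": "drive_tool", "payload": {"rows": [[0.05,0,1.5,0,0,0],[0.05,0,3,0,0,0],[0.05,0,4,0,0,0],[0.05,0,4.75,0,0,0],[0.05,0,4.75,0,0,0],[0.05,0,4.75,0,0,0]]}}

```text
t: 2.85
tcp_pos: [0.4184, 0.2396, 0.1217]
tcp_rot: [[0.088, 0.996, 0.0], [0.996, -0.088, 0.0], [0.0, 0.0, -1.0]]
wrist_force: [-0.8, 0.3, -0.5]
finger_gap: 0.0451
grasp_force: 0.0
```

Request:
{"api": "drive_tool", "payload": {"rows": [[0,0,0,0,0,0],[0,0,0,0,0,0],[0,0,0,0,0,0],[0,0,0,0,0,0],[0,0,0,0,0,0],[0,0,0,0,0,0]], "claw": 0}}

```text
t: 3.45
tcp_pos: [0.4185, 0.2401, 0.1217]
tcp_rot: [[0.087, 0.996, 0.001], [0.996, -0.087, 0.0], [0.0, 0.001, -1.0]]
wrist_force: [0.4, -0.2, 5.4]
finger_gap: 0.0165
grasp_force: 30.0
```

Request:
{"api": "drive_tool", "payload": {"rows": [[0,0,0,0,0,-0.7],[0,0,0,0,0,-1.4],[0,0,0,0,0,-2.1],[0,0,0,0,0,-2.8],[0,0,0,0,0,-3.5],[0,0,0,0,0,-4.2],[0,0,0,0,0,-4.2]]}}

```text
t: 4.15
tcp_pos: [0.4174, 0.24, 0.1217]
tcp_rot: [[-0.347, 0.938, -0.002], [0.938, 0.347, -0.0], [0.0, -0.002, -1.0]]
wrist_force: [-4.6, -1.1, 9.3]
finger_gap: 0.0167
grasp_force: 30.0
```

```bash
python3 - <<'E'
from h import *
o=r.get_obs();R=np.array(o["tcp_rot"]);print(o["torque"],"turn",np.arctan2(R[1,0],R[0,0])-YAW,o["finger_gap"])
a,_=cam("top");b,_=cam("side");cv2.imwrite("ref_top.png",a[:,:,::-1]);cv2.imwrite("ref_side.png",b[:,:,::-1])
z=lambda i,x,y,w,h:cv2.resize(i[y:y+h,x:x+w],(400,400))
save("v1.png",np.hstack([z(a,140,180,110,110),z(b,260,230,140,140)]))
E
```

```text
[-0.293  0.801 -0.087] turn 0.4418309713347881 0.016686173876123922
```

View pics/v1.png

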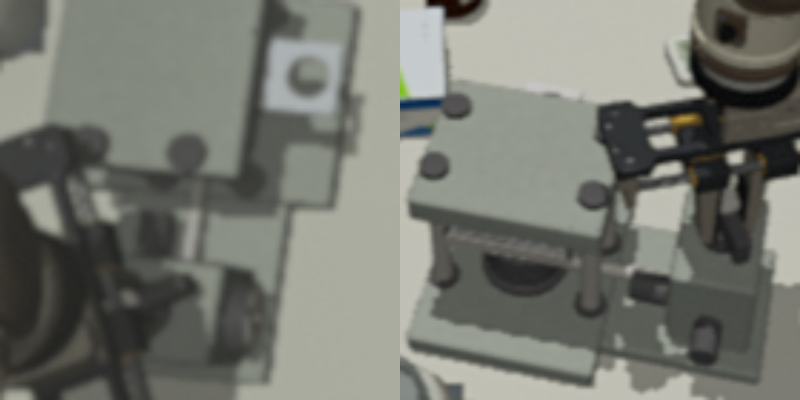

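The valve turned with the gripper and the bar is held. The tray tab (302,75) is still up and visible from above, so I'll track its centroid in the top view while I open the valve in small steps.

```bash
cat >> h.py <<'E'
def ram(show=True):
    a,c=cam("top");b,_=cam("side");o=r.get_obs()
    q=a[183:220,203:245].astype(int); w=np.clip(q[:,:,2]-140,0,60)*(q[:,:,2]-q[:,:,0]>-4)
    yy,xx=np.mgrid[:w.shape[0],:w.shape[1]]; u,v=203+(w*xx).sum()/w.sum(),183+(w*yy).sum()/w.sum()
    ref=cv2.imread("ref_side.png")[:,:,::-1]
    d=np.abs(b[305:345,270:335].astype(int)-ref[305:345,270:335]).mean()
    R=np.array(o["tcp_rot"]);t=(np.arctan2(R[1,0],R[0,0])-YAW)
    print(f"t {o['t']:.2f} turn {t:.3f} tab {u:.2f} {v:.2f} n {(w>30).sum()} sidediff {d:.2f} F {np.round(o['wrist_force'],1)}")
    # expected tab-centre motion with ram
    return a,b
E
python3 - <<'E'
from h import *
ram(); c=calib("top")
print([proj(c,[.566,.138,z]) for z in(.118,.108,.098,.078)])
E
```

```text
t 4.35 turn 0.440 tab 222.43 200.29 n 158 sidediff 0.81 F [-5.1 -1.4  8.2]
[array([224.951, 200.883]), array([225.899, 201.691]), array([226.826, 202.481]), array([228.621, 204.012])]
```

Request:
{"api": "drive_tool", "payload": {"rows": [[0,0,0,0,0,-0.4],[0,0,0,0,0,-0.8],[0,0,0,0,0,-0.8],[0,0,0,0,0,-0.8]]}}

```text
t: 4.8
tcp_pos: [0.4171, 0.2399, 0.1217]
tcp_rot: [[-0.423, 0.906, -0.003], [0.906, 0.423, -0.001], [0.001, -0.003, -1.0]]
wrist_force: [-6.3, -1.3, 9.5]
finger_gap: 0.0164
grasp_force: 30.0
```

```bash
python3 -c "
from h import *
ram()"
```

```text
t 4.90 turn 0.524 tab 222.44 200.35 n 151 sidediff 1.38 F [-4.9 -2.4  9.1]
```

Request:
{"api": "drive_tool", "payload": {"rows": [[0,0,0,0,0,-0.4],[0,0,0,0,0,-0.8],[0,0,0,0,0,-0.8],[0,0,0,0,0,-0.8],[0,0,0,0,0,-0.8]]}}

```text
t: 5.4
tcp_pos: [0.4169, 0.2398, 0.1217]
tcp_rot: [[-0.497, 0.868, -0.003], [0.868, 0.497, -0.001], [0.001, -0.003, -1.0]]
wrist_force: [-6.4, -3.0, 10.3]
finger_gap: 0.0166
grasp_force: 30.0
```

```bash
python3 -c "
from h import *
ram()"
```

```text
t 5.50 turn 0.608 tab 222.79 200.88 n 145 sidediff 2.41 F [-5.5 -2.  10.4]
```

Request:
{"api": "drive_tool", "payload": {"rows": [[0,0,0,0,0,-0.4],[0,0,0,0,0,-0.7],[0,0,0,0,0,-0.7],[0,0,0,0,0,-0.7],[0,0,0,0,0,-0.7]]}}

```text
t: 6.0
tcp_pos: [0.4168, 0.2397, 0.1217]
tcp_rot: [[-0.559, 0.829, -0.004], [0.829, 0.559, -0.001], [0.001, -0.004, -1.0]]
wrist_force: [-6.5, -2.3, 12.3]
finger_gap: 0.0165
grasp_force: 30.0
```

```bash
python3 -c "
from h import *
ram()"
```

```text
t 6.10 turn 0.681 tab 223.23 201.19 n 152 sidediff 4.09 F [-6.5 -2.9 10.8]
```

The ram has started sinking. I'll hold the valve here and measure the rate.

Request:
{"api": "drive_tool", "payload": {"rows": [[0,0,0,0,0,0],[0,0,0,0,0,0],[0,0,0,0,0,0],[0,0,0,0,0,0],[0,0,0,0,0,0]]}}

```text
t: 6.6
tcp_pos: [0.4168, 0.2397, 0.1217]
tcp_rot: [[-0.559, 0.829, -0.004], [0.829, 0.559, -0.001], [0.001, -0.004, -1.0]]
wrist_force: [-7.5, -1.8, 10.7]
finger_gap: 0.017
grasp_force: 30.0
```

```bash
python3 -c "
from h import *
ram()"
```

```text
t 6.70 turn 0.681 tab 223.90 202.02 n 144 sidediff 5.89 F [-6.5 -2.2 11.3]
```

Request:
{"api": "drive_tool", "payload": {"rows": [[0,0,0,0,0,0],[0,0,0,0,0,0],[0,0,0,0,0,0],[0,0,0,0,0,0],[0,0,0,0,0,0],[0,0,0,0,0,0],[0,0,0,0,0,0],[0,0,0,0,0,0],[0,0,0,0,0,0],[0,0,0,0,0,0]]}}

```text
t: 7.7
tcp_pos: [0.4168, 0.2397, 0.1217]
tcp_rot: [[-0.559, 0.829, -0.003], [0.829, 0.559, -0.001], [0.001, -0.004, -1.0]]
wrist_force: [-7.9, -2.6, 10.8]
finger_gap: 0.0165
grasp_force: 30.0
```

```bash
python3 -c "
from h import *
ram()"
```

```text
t 7.80 turn 0.681 tab 224.97 203.12 n 144 sidediff 9.15 F [-7.3 -3.3 10.4]
```

It is sinking at about 11–12 mm/s, which is what I want. I'll hold until it is down.

Request:
{"api": "drive_tool", "payload": {"rows": [[0,0,0,0,0,0],[0,0,0,0,0,0],[0,0,0,0,0,0],[0,0,0,0,0,0],[0,0,0,0,0,0],[0,0,0,0,0,0],[0,0,0,0,0,0],[0,0,0,0,0,0],[0,0,0,0,0,0],[0,0,0,0,0,0],[0,0,0,0,0,0],[0,0,0,0,0,0],[0,0,0,0,0,0],[0,0,0,0,0,0],[0,0,0,0,0,0],[0,0,0,0,0,0],[0,0,0,0,0,0],[0,0,0,0,0,0]]}}

```text
t: 9.6
tcp_pos: [0.4168, 0.2397, 0.1217]
tcp_rot: [[-0.559, 0.829, -0.004], [0.829, 0.559, -0.001], [0.001, -0.004, -1.0]]
wrist_force: [-7.2, -2.6, 11.1]
finger_gap: 0.0165
grasp_force: 30.0
```

```bash
python3 -c "
from h import *
ram()"
```

```text
t 9.70 turn 0.681 tab 225.47 203.34 n 153 sidediff 9.91 F [-7.4 -2.6 11.4]
```

Request:
{"api": "drive_tool", "payload": {"rows": [[0,0,0,0,0,0],[0,0,0,0,0,0],[0,0,0,0,0,0],[0,0,0,0,0,0],[0,0,0,0,0,0],[0,0,0,0,0,0],[0,0,0,0,0,0],[0,0,0,0,0,0]]}}

```text
t: 10.5
tcp_pos: [0.4168, 0.2397, 0.1217]
tcp_rot: [[-0.559, 0.829, -0.004], [0.829, 0.559, -0.001], [0.001, -0.004, -1.0]]
wrist_force: [-7.4, -1.4, 10.3]
finger_gap: 0.0166
grasp_force: 30.0
```

```bash
python3 -c "
from h import *
ram()"
```

```text
t 10.60 turn 0.681 tab 225.46 203.33 n 150 sidediff 9.92 F [-7.4 -3.3 10.8]
```

The ram is fully down: the tab is steady, and its shift matches about 40 mm. Now I'll close the valve with a slight overshoot.

Request:
{"api": "drive_tool", "payload": {"rows": [[0,0,0,0,0,0.9],[0,0,0,0,0,1.8],[0,0,0,0,0,2.7],[0,0,0,0,0,3.6],[0,0,0,0,0,4.5],[0,0,0,0,0,5.4],[0,0,0,0,0,6.2],[0,0,0,0,0,6.6],[0,0,0,0,0,6.9],[0,0,0,0,0,6.9],[0,0,0,0,0,6.9]]}}

```text
t: 11.7
tcp_pos: [0.4186, 0.2401, 0.1217]
tcp_rot: [[0.128, 0.992, 0.001], [0.992, -0.128, 0.0], [0.0, 0.001, -1.0]]
wrist_force: [-0.4, -0.5, 5.6]
finger_gap: 0.0165
grasp_force: 30.0
```

```bash
python3 -c "
from h import *
ram();o=r.get_obs();print(o['torque'],o['finger_gap'])"
```

```text
t 11.80 turn -0.040 tab 225.48 203.32 n 154 sidediff 9.88 F [-0.5 -0.1  5. ]
[-0.107 -0.042  0.081] 0.016834254547429716
```

Request:
{"api": "drive_tool", "payload": {"rows": [[0,0,0,0,0,0.3],[0,0,0,0,0,0.6],[0,0,0,0,0,0.6]]}}

```text
t: 12.1
tcp_pos: [0.4188, 0.2401, 0.1218]
tcp_rot: [[0.19, 0.982, 0.002], [0.982, -0.19, 0.0], [0.001, 0.002, -1.0]]
wrist_force: [-0.3, -0.4, 5.9]
finger_gap: 0.0169
grasp_force: 30.0
```

```bash
python3 -c "
from h import *
ram();o=r.get_obs();print(o['torque'],o['finger_gap'])"
```

```text
t 12.20 turn -0.103 tab 225.47 203.32 n 152 sidediff 9.85 F [ 0.3 -0.5  4.3]
[-0.139 -0.109  0.15 ] 0.0166249058778328
```

Request:
{"api": "drive_tool", "payload": {"rows": [[0,0,0,0,0,0],[0,0,0,0,0,0],[0,0,0,0,0,0],[0,0,-0.5,0,0,0],[0,0,-2,0,0,0],[0,0,-4,0,0,0],[0,0,-5,0,0,0],[0,0,-5,0,0,0]], "claw": 45}}

```text
t: 13.0
tcp_pos: [0.4207, 0.2408, 0.2518]
tcp_rot: [[0.191, 0.982, 0.009], [0.982, -0.191, 0.003], [0.004, 0.009, -1.0]]
wrist_force: [-0.1, -0.1, -0.1]
finger_gap: 0.0452
grasp_force: 0.0
```

```bash
python3 - <<'E'
from h import *
t=cv2.imread("pics/top0.png");T=calib("top")
m=np.zeros(t.shape[:2],np.uint8);m[225:272,340:412]=(t[225:272,340:412].max(2)<85)*255
cs=max(cv2.findContours(m,0,2)[0],key=cv2.contourArea);v=cv2.minAreaRect(cs);print(v)
bp=cv2.boxPoints(v);w=np.array([onz(T,*p,.074)[:2] for p in bp]);print(w)
go([.463,-.235,.2],np.radians(112.7))
a,_=cam("top");b,_=cam("side")
z=lambda i,x,y,w,h:cv2.resize(i[y:y+h,x:x+w],(400,400))
save("v2.png",np.hstack([z(t[:,:,::-1],335,205,80,80),z(b,260,230,140,140)]))
E
```

```text
((382.93170166015625, 245.1168212890625), (12.680732727050781, 48.551788330078125), 65.85445404052734)
[[ 0.456 -0.177]
 [ 0.504 -0.287]
 [ 0.475 -0.298]
 [ 0.428 -0.189]]
[0.463, -0.235, 0.2] row [-18.335   5.336   1.933] [ 0.048 -0.008 -5.617]
```

View pics/v2.png

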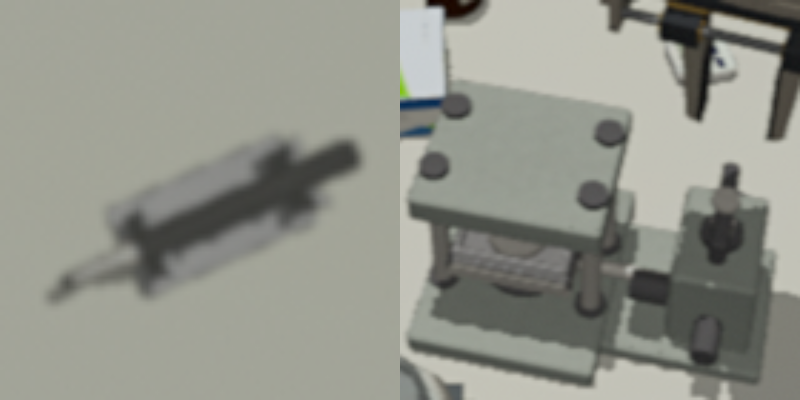

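The valve bar is back along the press x axis, turned slightly clockwise of its first reading, so it is closed. The tray now shows low in the press. The hook handle runs from (145,240) to (345,155) in the left crop. I'll move above the hook.

Request:
{"api": "drive_tool", "payload": {"rows": [[-18.34,5.34,1.93,0.05,0,-5.65],[-18.34,5.34,1.93,0.05,0,-5.65],[-18.34,5.34,1.93,0.05,0,-5.65],[-18.34,5.34,1.93,0.05,0,-5.65],[-18.34,5.34,1.93,0.05,0,-5.65],[-18.34,5.34,1.93,0.05,0,-5.65],[-18.34,5.34,1.93,0.05,0,-5.65],[-18.34,5.34,1.93,0.05,0,-5.65],[-18.34,5.34,1.93,0.05,0,-5.65],[-18.34,5.34,1.93,0.05,0,-5.65],[-18.34,5.34,1.93,0.05,0,-5.65],[-18.34,5.34,1.93,0.05,0,-5.65],[-18.34,5.34,1.93,0.05,0,-5.65],[-18.34,5.34,1.93,0.05,0,-5.65]]}}

```text
t: 14.55
tcp_pos: [0.4615, -0.2338, 0.1975]
tcp_rot: [[-0.391, 0.921, -0.006], [0.921, 0.391, 0.0], [0.003, -0.005, -1.0]]
wrist_force: [0.8, 0.0, -0.1]
finger_gap: 0.0445
grasp_force: 0.0
```

```bash
python3 - <<'E'
from h import *
go([.4635,-.234,.062],np.radians(113))
b,_=cam("side");save("v3.png",cv2.resize(b[60:240,290:470],(600,600)))
E
```

```text
[0.4635, -0.234, 0.062] row [-0.055  0.098  5.42 ] [-0.049 -0.025 -0.   ]
```

View pics/v3.png

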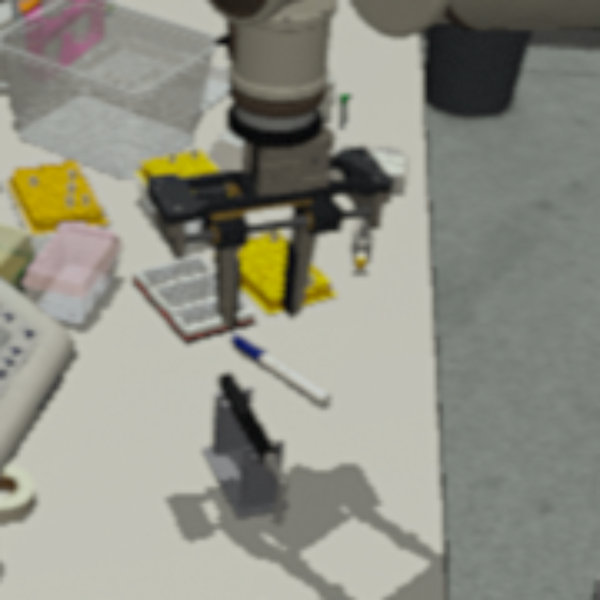

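The gripper is above and across the handle, which runs from (230,380) to (265,450). I'll descend and grip.

Request:
{"api": "drive_tool", "payload": {"rows": [[-0.05,0.1,1.5,-0.05,0,0],[-0.05,0.1,3,-0.05,0,0],[-0.05,0.1,4.2,-0.05,0,0],[-0.05,0.1,5,-0.05,0,0],[-0.05,0.1,5.4,-0.05,0,0],[-0.05,0.1,5.4,-0.05,0,0],[-0.05,0.1,5.4,-0.05,0,0]]}}

```text
t: 15.3
tcp_pos: [0.4644, -0.2359, 0.064]
tcp_rot: [[-0.39, 0.921, 0.001], [0.921, 0.39, 0.0], [-0.0, 0.001, -1.0]]
wrist_force: [0.7, -0.3, 0.9]
finger_gap: 0.0449
grasp_force: 0.0
```

Request:
{"api": "drive_tool", "payload": {"rows": [[0,0,0,0,0,0],[0,0,0,0,0,0],[0,0,0,0,0,0],[0,0,0,0,0,0],[0,0,0,0,0,0],[0,0,0,0,0,0]], "claw": 0}}

```text
t: 15.9
tcp_pos: [0.4638, -0.2361, 0.0633]
tcp_rot: [[-0.389, 0.921, -0.0], [0.921, 0.389, 0.001], [0.001, 0.0, -1.0]]
wrist_force: [-1.5, -0.2, 3.5]
finger_gap: 0.0152
grasp_force: 30.0
```

Request:
{"api": "drive_tool", "payload": {"rows": [[0,0,-0.5,0,0,0],[0,0,-1,0,0,0],[0,0,-2,0,0,0],[0,0,-3,0,0,0],[0,0,-4.5,0,0,0],[0,0,-5,0,0,0],[0,0,-5,0,0,0]]}}

```text
t: 16.6
tcp_pos: [0.465, -0.2371, 0.1905]
tcp_rot: [[-0.389, 0.921, 0.004], [0.921, 0.389, -0.002], [-0.003, 0.003, -1.0]]
wrist_force: [-0.2, -0.3, -2.3]
finger_gap: 0.0158
grasp_force: 30.0
```

```bash
python3 - <<'E'
from h import *
u=np.array([np.cos(YAW),np.sin(YAW)]);h=np.array([.418,.239])+.155*np.array([u[1],-u[0]])-.086*u;print("hole",h)
g=h-.085*u
go([*g,.20],YAW)
E
```

```text
hole [0.565 0.14 ]
[np.float64(0.5574091066143821), np.float64(0.055067672789746336), 0.2] row [ 9.327  7.952 -0.39 ] [0.035 0.026 4.654]
```

Request:
{"api": "drive_tool", "payload": {"rows": [[8.27,7.39,-0.39,0.03,0.03,4.65],[8.27,7.39,-0.39,0.03,0.03,4.65],[8.27,7.39,-0.39,0.03,0.03,4.65],[8.27,7.39,-0.39,0.03,0.03,4.65],[8.27,7.39,-0.39,0.03,0.03,4.65],[8.27,7.39,-0.39,0.03,0.03,4.65],[8.27,7.39,-0.39,0.03,0.03,4.65],[8.27,7.39,-0.39,0.03,0.03,4.65],[8.27,7.39,-0.39,0.03,0.03,4.65],[8.27,7.39,-0.39,0.03,0.03,4.65]]}}

```text
t: 17.6
tcp_pos: [0.553, 0.0249, 0.1973]
tcp_rot: [[0.089, 0.996, -0.005], [0.996, -0.089, 0.004], [0.004, -0.005, -1.0]]
wrist_force: [-0.6, -1.4, -1.2]
finger_gap: 0.0156
grasp_force: 30.0
```

```bash
python3 - <<'E'
from h import *
a,T=cam("top");b,S=cam("side")
z=lambda i,x,y,w,h:cv2.resize(i[y:y+h,x:x+w],(400,400),interpolation=cv2.INTER_CUBIC)
save("v4.png",np.hstack([z(a,200,170,80,80),z(b,290,190,100,100)]))
o=r.get_obs();R=np.array(o["tcp_rot"]);g=o["tcp_pos"]-.008*R[:,2];tip=g+R[:,0]*.085+R[:,2]*.05
print(o["tcp_pos"],"tip nominal",tip,proj(T,tip),proj(S,tip),"hole",proj(T,[.565,.14,.078]),proj(S,[.565,.14,.078]))
E
```

```text
[0.553 0.025 0.198] tip nominal [0.561 0.11  0.156] [233.567 199.978] [315.809 245.591] hole [227.785 204.414] [312.279 277.164]
```

View pics/v4.png

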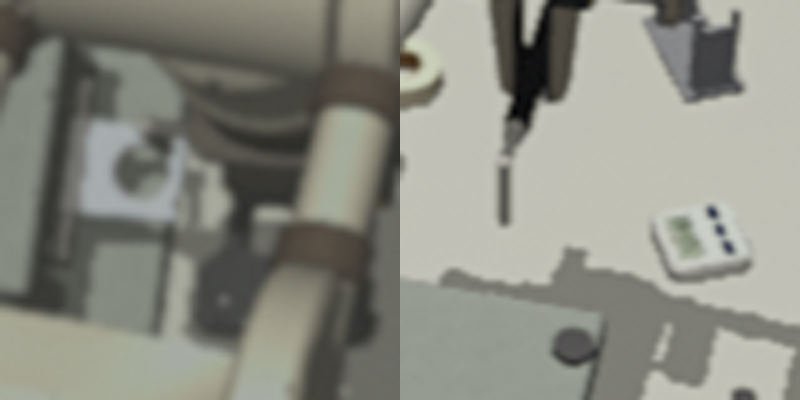

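In the top view the hole is at (228.6,203.6), which puts it at about (0.567,0.138). In the side view the hook tip is at (316.0,245.5), matching its nominal position. I'll move over the hole and descend gently, watching the force.

Request:
{"api": "drive_tool", "payload": {"rows": [[0.6,0.12,0,0,0,0],[1.15,0.12,0,0,0,0],[1.15,0.12,1,0,0,0],[1.15,0.12,2,0,0,0],[1.15,0.12,2.3,0,0,0],[1.15,0.12,2.3,0,0,0]]}}

```text
t: 18.3
tcp_pos: [0.5578, 0.0558, 0.1394]
tcp_rot: [[0.087, 0.996, -0.007], [0.996, -0.087, 0.005], [0.004, -0.007, -1.0]]
wrist_force: [-0.3, -0.3, -0.9]
finger_gap: 0.0156
grasp_force: 30.0
```

```bash
python3 - <<'E'
from h import *
a,T=cam("top");b,S=cam("side")
z=lambda i,x,y,w,h:cv2.resize(i[y:y+h,x:x+w],(400,400),interpolation=cv2.INTER_CUBIC)
save("v5.png",np.hstack([z(a,200,170,80,80),z(b,280,220,80,80)]))
o=r.get_obs();R=np.array(o["tcp_rot"]);g=o["tcp_pos"]-.008*R[:,2];tip=g+R[:,0]*.085+R[:,2]*.05
print(o["wrist_force"],"tip nominal",tip,proj(T,tip),proj(S,tip))
E
```

```text
[-0.849 -0.127 -1.018] tip nominal [0.567 0.14  0.1  ] [225.785 201.989] [311.463 271.014]
```

View pics/v5.png

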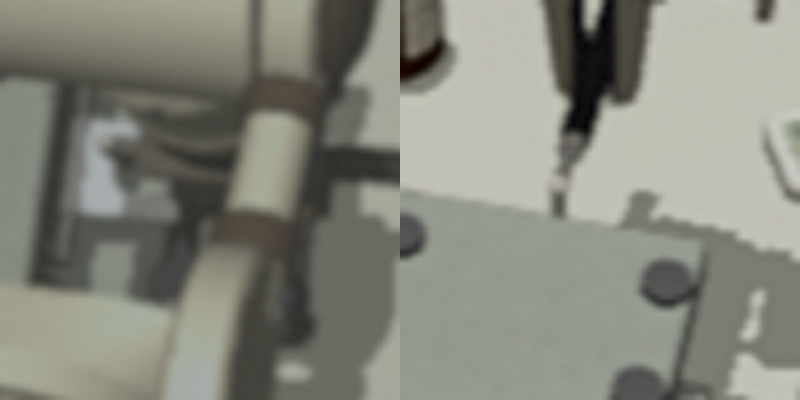

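The hook rod drops in behind the head's edge at (560,215), in line with the hole. I'll go down.

Request:
{"api": "drive_tool", "payload": {"rows": [[-0.05,0,0.4,0,0,0],[-0.05,0,0.8,0,0,0],[-0.05,0,1.1,0,0,0],[-0.05,0,1.4,0,0,0],[-0.05,0,1.7,0,0,0],[-0.05,0,1.7,0,0,0]]}}

```text
t: 19.0
tcp_pos: [0.5574, 0.0539, 0.0965]
tcp_rot: [[0.087, 0.996, -0.007], [0.996, -0.087, 0.004], [0.004, -0.007, -1.0]]
wrist_force: [-0.6, 1.0, -1.1]
finger_gap: 0.0154
grasp_force: 30.0
```

No contact force, so the tip is in the hole. Drawing the tray out.

Request:
{"api": "drive_tool", "payload": {"rows": [[-0.2,0,0,0,0,0],[-0.4,0,0,0,0,0],[-0.6,0,0,0,0,0],[-0.8,0,0,0,0,0],[-1.0,0,0,0,0,0],[-1.2,0,0,0,0,0],[-1.4,0,0,0,0,0],[-1.6,0,0,0,0,0],[-1.8,0,0,0,0,0],[-2.0,0,0,0,0,0],[-2.2,0,0,0,0,0],[-2.4,0,0,0,0,0],[-2.6,0,0,0,0,0],[-2.8,0,0,0,0,0],[-3.0,0,0,0,0,0],[-3.1,0,0,0,0,0],[-3.2,0,0,0,0,0],[-3.2,0,0,0,0,0]]}}

```text
t: 20.8
tcp_pos: [0.5514, -0.0263, 0.0977]
tcp_rot: [[0.087, 0.996, -0.004], [0.996, -0.087, 0.004], [0.003, -0.004, -1.0]]
wrist_force: [-0.0, 0.4, -0.8]
finger_gap: 0.0159
grasp_force: 30.0
```

```bash
python3 - <<'E'
from h import *
print(r.get_obs()["wrist_force"])
E
```

```text
[-0.046  0.36  -0.803]
```

Request:
{"api": "drive_tool", "payload": {"rows": [[-0.1,0,0,0,0,0],[-0.2,0,0,0,0,0],[-0.3,0,0,0,0,0]]}}

```text
t: 21.1
tcp_pos: [0.5505, -0.0313, 0.0971]
tcp_rot: [[0.088, 0.996, -0.005], [0.996, -0.088, 0.009], [0.008, -0.005, -1.0]]
wrist_force: [2.4, 13.3, -2.6]
finger_gap: 0.0158
grasp_force: 30.0
```

```bash
python3 - <<'E'
from h import *
print(r.get_obs()["wrist_force"])
a,T=cam("top");b,S=cam("side")
ref=cv2.imread("ref_top.png")[:,:,::-1]
def tone(i,p):
    u,v=np.round(p).astype(int); return i[v-1:v+2,u-1:u+2].reshape(-1,3).mean(0)
u=np.array([np.cos(YAW),np.sin(YAW),0]);n=np.array([-u[1],u[0],0]);h=np.array([.567,.138,.078])
print("tray tone",tone(ref,proj(T,h+[0,0,.04]+n*.018)))
for s in range(-20,121,10):
    print(s,[(np.round(proj(T,h-u*s/1e3+n*k)).astype(int),tone(a,proj(T,h-u*s/1e3+n*k)).astype(int)) for k in(-.018,.018)],tone(b,proj(S,h-u*s/1e3-n*.018)).astype(int))
E
```

```text
[ 2.374 13.307 -2.575]
tray tone [165.444 171.    171.444]
-20 [(array([222, 196]), array([158, 162, 155])), (array([220, 210]), array([135, 139, 133]))] [149 154 144]
-10 [(array([226, 196]), array([163, 169, 170])), (array([224, 210]), array([154, 159, 160]))] [148 153 143]
0 [(array([230, 196]), array([165, 171, 171])), (array([228, 211]), array([144, 144, 135]))] [149 154 144]
10 [(array([234, 197]), array([164, 171, 172])), (array([232, 211]), array([131, 129, 114]))] [149 154 144]
20 [(array([238, 197]), array([160, 165, 164])), (array([236, 212]), array([125, 123, 109]))] [150 155 145]
30 [(array([242, 197]), array([156, 154, 137])), (array([240, 212]), array([83, 82, 74]))] [150 155 145]
40 [(array([246, 198]), array([163, 162, 143])), (array([244, 212]), array([73, 68, 61]))] [159 163 155]
50 [(array([250, 198]), array([132, 129, 115])), (array([248, 213]), array([ 98, 100,  98]))] [196 194 191]
60 [(array([254, 199]), array([155, 160, 160])), (array([252, 213]), array([164, 169, 170]))] [196 194 191]
70 [(array([258, 199]), array([160, 166, 166])), (array([256, 213]), array([161, 166, 166]))] [194 193 190]
80 [(array([262, 199]), array([164, 170, 170])), (array([260, 214]), array([155, 159, 159]))] [197 197 193]
90 [(array([266, 200]), array([158, 164, 163])), (array([264, 214]), array([116, 116, 112]))] [199 198 194]
100 [(array([270, 200]), array([164, 165, 153])), (array([268, 214]), array([104, 105,  97]))] [156 156 147]
110 [(array([274, 200]), array([160, 162, 150])), (array([273, 215]), array([105, 106,  98]))] [169 169 159]
120 [(array([278, 201]), array([91, 91, 82])), (array([277, 215]), array([102, 102,  95]))] [192 192 181]
```

The force rose to 13 N and the tray-toned pixels reach about 92 mm past the old hole position, so the tray is against its stop. I'll centre the tip in the hole and lift out.

Request:
{"api": "drive_tool", "payload": {"rows": [[0.15,0,0,0,0,0],[0.35,0,0,0,0,0],[0.4,0,0,0,0,0],[0.4,0,0,0,0,0],[0.4,0,-0.6,0,0,0],[0.4,0,-1.2,0,0,0],[0.4,0,-2,0,0,0],[0.4,0,-3,0,0,0],[0.4,0,-4,0,0,0],[0.4,0,-4.2,0,0,0],[0.4,0,-4.2,0,0,0]]}}

```text
t: 22.3
tcp_pos: [0.5531, -0.0242, 0.2046]
tcp_rot: [[0.087, 0.996, -0.0], [0.996, -0.087, 0.003], [0.003, -0.001, -1.0]]
wrist_force: [0.1, -0.2, -0.8]
finger_gap: 0.016
grasp_force: 30.0
```

```bash
python3 - <<'E'
from h import *
print(r.get_obs()["wrist_force"])
go([.4642,-.2355,.192],np.radians(113))
E
```

```text
[ 0.112 -0.239 -0.811]
[0.4642, -0.2355, 0.192] row [-8.732 -2.801  0.48 ] [ 0.001 -0.03  -4.67 ]
```

Request:
{"api": "drive_tool", "payload": {"rows": [[-8.73,-2.8,0.48,0,-0.03,-4.67],[-8.73,-2.8,0.48,0,-0.03,-4.67],[-8.73,-2.8,0.48,0,-0.03,-4.67],[-8.73,-2.8,0.48,0,-0.03,-4.67],[-8.73,-2.8,0.48,0,-0.03,-4.67],[-8.73,-2.8,0.48,0,-0.03,-4.67],[-8.73,-2.8,0.48,0,-0.03,-4.67],[-8.73,-2.8,0.48,0,-0.03,-4.67],[-8.73,-2.8,0.48,0,-0.03,-4.67],[-8.73,-2.8,0.48,0,-0.03,-4.67],[-8.73,-2.8,0.48,0,-0.03,-4.67]]}}

```text
t: 23.4
tcp_pos: [0.4636, -0.2343, 0.1903]
tcp_rot: [[-0.392, 0.92, -0.003], [0.92, 0.392, 0.001], [0.002, -0.003, -1.0]]
wrist_force: [-1.2, -0.2, -1.3]
finger_gap: 0.0157
grasp_force: 30.0
```

```bash
python3 - <<'E'
from h import *
go([.4638,-.2361,.0635],np.arctan2(.921,-.389))
# hook pitch check in side view: dark handle axis vs nominal
b,S=cam("side");o=r.get_obs();R=np.array(o["tcp_rot"]);g=o["tcp_pos"]-.008*R[:,2]
e=[proj(S,g+R[:,0]*d) for d in(-.065,.055)];tip=proj(S,g+R[:,0]*.085+R[:,2]*.05);print(e,"tip",tip)
x0,y0=np.round(tip).astype(int)
print(b[y0-14:y0+8,x0-7:x0+8].mean(2).astype(int))
E
```

```text
[0.4638, -0.2361, 0.0635] row [-0.079 -0.007  5.07 ] [-0.026 -0.021  0.032]
[array([359.554, 138.204]), array([374.059, 161.586])] tip [376.502 182.651]
[[159 180 189 195 199 181 135  97 114 160 187 190 189 189 188]
 [119 142 169 189 200 189 148  97 110 160 188 190 189 189 188]
 [138 123 131 159 181 179 140  96 111 161 188 190 189 189 189]
 [182 161 127 118 140 145 118  91 118 167 190 190 189 189 188]
 [192 186 165 138 120 106  92  92 133 181 199 195 188 188 189]
 [190 190 189 182 162 122  86  93 135 180 201 203 198 193 189]
 [189 190 190 192 188 158 104  87 114 154 184 199 203 200 194]
 [189 189 189 191 189 166 112  84  91 110 140 171 191 201 202]
 [189 189 189 191 189 163 107  88 111 116 106 126 158 183 198]
 [189 189 189 191 189 163 105 103 149 162 140 120 119 145 173]
 [189 189 190 190 187 159 104 110 163 188 185 164 130 114 132]
 [189 189 189 189 179 144  96 110 162 190 193 187 167 133 112]
 [189 189 190 189 177 140  95 111 161 188 191 191 186 168 143]
 [189 189 190 189 180 146 109 132 171 188 191 190 190 188 182]
 [189 189 190 190 186 168 151 168 186 190 190 190 190 191 191]
 [189 189 189 190 190 186 185 188 190 190 189 189 189 189 190]
 [189 189 189 189 189 190 190 190 190 189 189 189 189 189 189]
 [188 189 189 189 189 189 189 190 189 189 189 189 189 189 188]
 [189 189 189 189 189 189 189 189 189 189 189 189 189 189 189]
 [189 189 189 189 189 189 189 189 189 189 189 189 189 189 189]
 [189 190 189 189 190 189 189 189 189 189 189 189 189 189 189]
 [189 190 190 191 191 190 190 189 189 189 189 189 190 189 189]]
```

The hook has not shifted in the grip; its tip is within a pixel of nominal. I'll lower it into the rest.

Request:
{"api": "drive_tool", "payload": {"rows": [[-0.08,0,0,-0.03,-0.02,0.03],[-0.08,0,1.5,-0.03,-0.02,0.03],[-0.08,0,3,-0.03,-0.02,0.03],[-0.08,0,4,-0.03,-0.02,0.03],[-0.08,0,4.5,-0.03,-0.02,0.03],[-0.08,0,4.8,-0.03,-0.02,0.03],[-0.08,0,5.0,-0.03,-0.02,0.03],[-0.08,0,5.07,-0.03,-0.02,0.03],[-0.08,0,5.07,-0.03,-0.02,0.03]]}}

```text
t: 24.35
tcp_pos: [0.4642, -0.2372, 0.0643]
tcp_rot: [[-0.388, 0.922, 0.002], [0.922, 0.388, -0.001], [-0.001, 0.001, -1.0]]
wrist_force: [0.6, -0.0, -1.0]
finger_gap: 0.0154
grasp_force: 30.0
```

Request:
{"api": "drive_tool", "payload": {"rows": [[0,0,0.04,0,0,0],[0,0,0.04,0,0,0],[0,0,0.04,0,0,0],[0,0,0.04,0,0,0],[0,0,-0.5,0,0,0],[0,0,-2,0,0,0],[0,0,-4,0,0,0],[0,0,-6,0,0,0],[0,0,-7,0,0,0],[0,0,-7,0,0,0]], "claw": 45}}

```text
t: 25.35
tcp_pos: [0.4658, -0.2386, 0.2449]
tcp_rot: [[-0.388, 0.922, 0.009], [0.922, 0.388, -0.007], [-0.009, 0.005, -1.0]]
wrist_force: [-0.1, 0.2, -0.5]
finger_gap: 0.0452
grasp_force: 0.0
```

```bash
python3 - <<'E'
from h import *
b,S=cam("side");a,T=cam("top")
s0=cv2.imread("pics/side0.png")[:,:,::-1];t0=cv2.imread("pics/top0.png")[:,:,::-1]
print("hook side: diff",np.abs(b[165:222,345:380].astype(int)-s0[165:222,345:380]).mean(), "shift",cv2.phaseCorrelate(np.float32(s0[165:222,345:380,1]),np.float32(b[165:222,345:380,1])))
f=lambda i:np.float32(i[282:330,355:392,1]);print("valve side shift",cv2.phaseCorrelate(f(s0),f(b)),np.abs(f(s0)-f(b)).mean())
u=np.array([np.cos(YAW),np.sin(YAW),0]);n=np.array([-u[1],u[0],0]);h=np.array([.567,.138,.078])
tone=lambda p:a[int(round(p[1])),int(round(p[0]))]
for k in(-.016,.016): print([(s,*tone(proj(T,h-u*s/1e3+n*k))) for s in range(0,121,6)])
print("hole line",[(s,*tone(proj(T,h-u*s/1e3))) for s in range(0,121,4)])
o=r.get_obs();print(o["t"],o["tcp_pos"])
E
```

```text
hook side: diff 17.138512949039264 shift ((-0.24006966004069952, -0.12023484332532419), 0.843421361402229)
valve side shift ((-0.0875254985379712, 0.002498253255829752), 1.0068429956833522) 7.3778152
[(0, np.uint8(171), np.uint8(178), np.uint8(179)), (6, np.uint8(171), np.uint8(177), np.uint8(178)), (12, np.uint8(171), np.uint8(177), np.uint8(178)), (18, np.uint8(171), np.uint8(177), np.uint8(178)), (24, np.uint8(171), np.uint8(178), np.uint8(178)), (30, np.uint8(163), np.uint8(169), np.uint8(169)), (36, np.uint8(144), np.uint8(149), np.uint8(148)), (42, np.uint8(167), np.uint8(173), np.uint8(175)), (48, np.uint8(171), np.uint8(178), np.uint8(179)), (54, np.uint8(172), np.uint8(178), np.uint8(179)), (60, np.uint8(172), np.uint8(179), np.uint8(179)), (66, np.uint8(167), np.uint8(173), np.uint8(173)), (72, np.uint8(158), np.uint8(163), np.uint8(163)), (78, np.uint8(170), np.uint8(176), np.uint8(176)), (84, np.uint8(172), np.uint8(178), np.uint8(180)), (90, np.uint8(165), np.uint8(172), np.uint8(172)), (96, np.uint8(158), np.uint8(160), np.uint8(151)), (102, np.uint8(172), np.uint8(173)
[... 2171 characters left out ...]
), (72, np.uint8(126), np.uint8(127), np.uint8(118)), (76, np.uint8(126), np.uint8(127), np.uint8(118)), (80, np.uint8(126), np.uint8(127), np.uint8(118)), (84, np.uint8(123), np.uint8(125), np.uint8(119)), (88, np.uint8(149), np.uint8(153), np.uint8(151)), (92, np.uint8(153), np.uint8(158), np.uint8(157)), (96, np.uint8(135), np.uint8(136), np.uint8(127)), (100, np.uint8(153), np.uint8(155), np.uint8(143)), (104, np.uint8(171), np.uint8(173), np.uint8(160)), (108, np.uint8(172), np.uint8(174), np.uint8(161)), (112, np.uint8(171), np.uint8(172), np.uint8(160)), (116, np.uint8(172), np.uint8(174), np.uint8(161)), (120, np.uint8(171), np.uint8(173), np.uint8(160))]
25.45 [ 0.464 -0.237  0.239]
```

The hole now spans 60–87 mm along the draw line, so the tray is out by about 74 mm, and the hook is back in its rest. One numeric check of the valve bar angle against the start.

```bash
python3 - <<'E'
from h import *
a,T=cam("top");t0=cv2.imread("pics/top0.png")[:,:,::-1]
for i in(t0,a):
    q=i[255:272,153:200].max(2);w=np.clip(100-q.astype(float),0,40)
    yy,xx=np.mgrid[:w.shape[0],:w.shape[1]]
    # bar row centre near both ends
    f=lambda s:(w*yy)[:,s].sum()/w[:,s].sum()
    print("left",f(slice(3,14)),"mid",f(slice(24,32)),"right",f(slice(30,40)))
E
```

```text
left 8.282483156881616 mid 9.76963776963777 right 9.812033377250769
left 7.972007147111376 mid 9.950364963503649 right 10.421106037544394
```

The bar is about 0.03 rad clockwise of where it started, so the valve is closed. Handing in.

```bash
python3 -c "
from cell import r
print(r.hand_in())"
```

```text
the job is handed in; nothing more can be done
None
```

The job is handed in: the ram sank steadily at about 11–12 mm/s and the valve is closed again, the hook drew the tray out to its stop (about 74 mm measured), and the hook is back in its rest.

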